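Open the blue glue-stick case by its paddle latch

TASK

Get at the glue sticks: on the blue craft case, lift the paddle latch by its bar to free the lid, swing the lid up until it stands upright, and let go so that it stays open. Leave the yellow case shut and latched.

Things in the scene. Friction and masses are not known exactly. Their poses are not given: they have to be found in the camera images.
- blue_grip (a point): Middle of the aluminium bar on the BLUE case's paddle: 12 mm thick, 40 mm long along y, across the tip of a black tongue 24 mm wide. Shut: 96 mm above the table, 40 mm out from the case's front, free space around and below; x points level to the case, z up (it turns with the paddle). Pinch the bar by its two ends, fingers closing along y: it turns between the pads as the lid swings.
- blue_paddle (a joint): Blue paddle's angle to its lid, rad: 0 flat and latched, grows as the bar is lifted, stop at 0.5. Hinge axis along y, 60 mm along +x from the shut bar's middle, level with it. A spring (about 1 N at the bar) returns it. The hidden pawl lets go at 0.25, well clear above 0.3; keep the paddle up until the lid is 0.2 rad open. At its stop it carries the lid along.
- blue_lid (a joint): Blue lid's angle, rad: 0 shut, grows as the bar side swings up and away, 1.57 upright, stop at 1.75. Hinge axis along y, 190 mm along +x from the shut bar's middle, 15.5 mm lower. It stays where left; about 4 N at the bar moves it. Case fast on the table, 150 deep (x) by 200 wide, lid top 88.5 mm high, two black cheeks by the tongue to 105 mm; front towards the robot, yaw within 0.25 rad.
- yellow_paddle (a joint): Paddle angle of the YELLOW case, rad: 0 flat and latched. Built like the blue one, it stands beside it on the robot's other side, middles at least 280 mm apart in y. To be left alone. Clutter about: tape roll nearer the robot, glue gun beyond the cases, a pot of pens 145 mm high to the right.

How it is judged:
By the outcome, as a careful person would: the job done as asked, in the order asked, and still so for the second after the job is handed in, with the robot touching nothing.
It also fails if it takes over 35 s, if anything falls off the work surface, if the arm or the gripper's body presses on something with over 40 N, if the wrist force passes 120 N, or if a joint passes its speed limit or range.

ROBOT

A 6-joint arm with a two-finger parallel gripper is mounted at the origin on the work surface. World frame = base frame: x ahead of the robot, y to its left, z up, the work surface at z = 0. Lengths are in m, angles in rad, forces in N, time in s.
With the tool pointing down it reaches from about 0.25 to 0.8 m from the base axis. Payload 8.5 kg.
Tool frame: the origin (TCP) lies on the centre line of the jaws, within the pads' length; the fingertips stand 25 mm ahead of it and the grasp point (between the pads) lies 6 mm ahead of it (manip.tips_ahead is the distance from the TCP to the fingertips, in m); z points along the fingers, x is the direction in which the jaws open and shut, and the axes are right-handed (so a half turn about z gives the same grasp; the last joint's range is limited). The gripper opens to 85 mm and grips with 20 to 120 N. Pads are 22 mm wide; open, the fingers measure 114 mm over their backs; the gripper's body (76 mm by 85 mm) begins 54 mm behind the grasp point. The pads swing forward as they close: fully open they stand 13 mm farther back than shut.
Start: joints at [-1.196, 0.238, -0.013, 1.319, 0, 1.571], TCP at [0.192, -0.489, 0.256] pointing down, gripper open.
Joint ranges: [-2.66, 2.66], [-1.03, 1.9], [-1.14, 1.46], [-1.82, 2.27], [-1.45, 1.34], [-3.14, 3.14]. Speed limits (rad/s): [2.22, 2.22, 2.79, 3.14, 3.14, 3.14].

INTERFACE

Orientations are given as a unit quaternion [w, x, y, z].
In Python, from rig import manip, optics, job gives the robot as it stands. Calls block until the motion is done:
- manip.move_to(position, orientation): joint-space move of the TCP to a pose.
- manip.servo_line(position, rate=0.15, rot=None, f_stop=None): straight line of the TCP; rot=None keeps the orientation; rate is the mean speed in m/s. With f_stop (N) it stops when the force on the tool has changed by that much, and returns True; else False.
- manip.set_joints(angles): joint-space move.
- manip.set_gripper(opening, grasp_force=None): finger opening in m; grasp_force is the grip in N (None keeps the last); returns when the fingers have stopped.
- manip.wait(seconds).
- manip.inverse_kinematics(position, orientation): joint angles nearest the present ones, or None.
- manip.get_state(): the state.
- optics.get_image(name): name is "scene" or "top" or "wrist"; returns the picture (400x640x3 uint8, red, green, blue); there is no depth.
- optics.calibration(name): a dict with "fx", "fy", "cx", "cy" (pixels), "position" and "rotation" of the camera in the world. Camera axes: x right, y down, z forward; pixel columns grow to the right and rows downward; lengths in m; the calibration is good to about 2 mm. A picture is of the moment at which its call begins: read the wrist's pose just before it. calibration takes no time and is no camera call; for the wrist camera it gives the pose at the moment of the call.
A pose or a line that the arm cannot do raises manip.Unreachable and nothing moves.
- job.hand_in(): hands the job in, once; it reports no verdict.
The state is a dict: "clock": time; "joint_positions": joint angles; "dq": joint speeds; "joint_torque": joint torques, N m; "position": TCP position; "tool_rot": TCP orientation; "force": force on the tool from outside, world axes, zero at the start; "wrist_torque": the same for the moment, N m; "grip_width": finger opening in m.
Only numpy, scipy, OpenCV 4.12 (cv2) and the standard library are available. Lean on these libraries where they do the work, as an engineer would, in place of code of your own. Each camera call takes 0.05 s, during which the arm holds its last target.

## Working session

There is one attempt and no reset: what is moved stays moved. The work goes in short steps, each a Python script; the robot and the scene stay as the last script left them, time stands still between calls to the robot, and variables do not carry over. Pictures are saved under pics/ and viewed, and the job is handed in when it is done.

```bash
mkdir -p pics; ls; python3 - <<'E'
from rig import manip, optics, job
import cv2
for n in ("scene","top"):
    im=optics.get_image(n); cv2.imwrite(f"pics/{n}0.png",im[:,:,::-1])
    print(n,optics.calibration(n))
s=manip.get_state(); print(s)
E
```

```text
pics
scene {'fx': 486.7114868284829, 'fy': 486.7114868284829, 'cx': 315.0835358995562, 'cy': 195.26093976205857, 'position': array([ 1.11893725, -0.30295423,  0.75545713]), 'rotation': array([-0.33770684,  0.77818441,  0.48363028, -0.2156035 ])}
top {'fx': 425.82402182361307, 'fy': 425.82402182361307, 'cx': 321.50936355903985, 'cy': 201.5007885128674, 'position': array([ 0.42031972, -0.02153886,  0.86391862]), 'rotation': array([ 0.06066015, -0.69410341,  0.71502344, -0.05729128])}
{'clock': 0.1, 'joint_positions': array([-1.19601027e+00,  2.38743784e-01, -1.41683952e-02,  1.31921558e+00,
        2.51133194e-05,  1.57076695e+00]), 'dq': array([-1.73740024e-03, -2.56582696e-03,  1.34745013e-03,  4.50418921e-05,
       -3.22957167e-04,  9.14405290e-05]), 'joint_torque': array([-1.18881308e-04, -5.39720249e+01,  3.46999454e+01,  1.34587014e-02,
        2.97195731e-05, -2.09454726e-05]), 'position': array([ 0.19206841, -0.48823287,  0.25573044]), 'tool_rot': array([-3.85179435e-04,  8.26468439e-01, -5.62982661e-01, -5.43111645e-04]), 'force': array([-0.03973774,  0.91907255,  0.32198997]), 'wrist_torque': array([-0.01320537, -0.01223516, -0.03501532]), 'grip_width': 0.0850378355884712}
```

View pics/scene0.png

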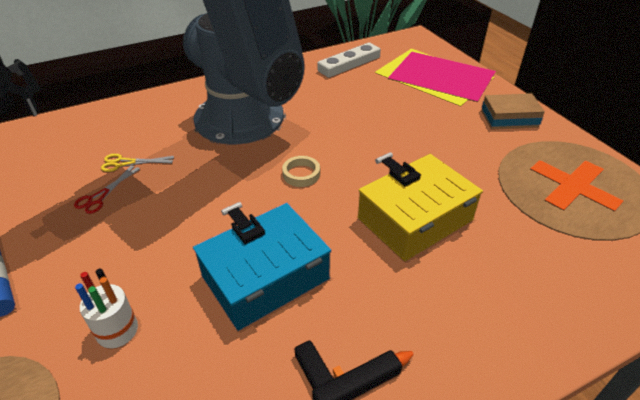

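View pics/top0.png

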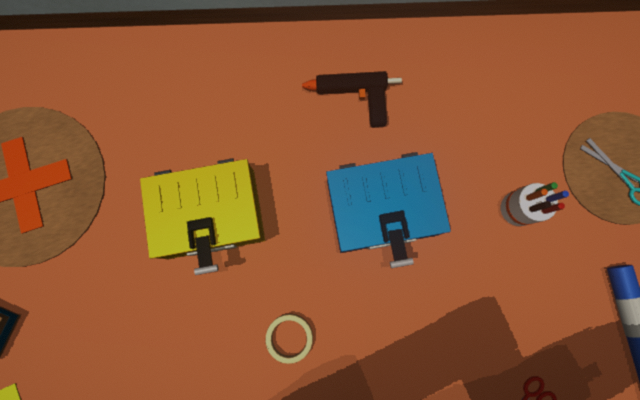

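The top view shows the blue lid with corners near (327,170), (433,154), (450,231) and (341,251), and its bar near (401,263). In the scene view that bar is near (233,208). Next I'll measure them.

```bash
cat > h.py <<'E'
import numpy as np, cv2
from scipy.spatial.transform import Rotation as R
def q2R(q): return R.from_quat(np.r_[q[1:],q[0]]).as_matrix()
def ray(c,u,v):
    d=q2R(c['rotation'])@np.array([(u-c['cx'])/c['fx'],(v-c['cy'])/c['fy'],1]); return np.array(c['position']),d/np.linalg.norm(d)
def plane(c,u,v,z):
    p,d=ray(c,u,v); return p+d*(z-p[2])/d[2]
def tri(c1,a,c2,b):
    p,d=ray(c1,*a);q,e=ray(c2,*b)
    s=np.linalg.lstsq(np.c_[d,-e],q-p,rcond=None)[0]
    A=p+s[0]*d;B=q+s[1]*e; return (A+B)/2,np.linalg.norm(A-B)
E
python3 - <<'E'
from h import *
from rig import optics
T=optics.calibration("top");S=optics.calibration("scene")
im=cv2.imread("pics/top0.png");hsv=cv2.cvtColor(im,cv2.COLOR_BGR2HSV)
m=cv2.inRange(hsv,(95,120,60),(110,255,255)); m[:,500:]=0
m=cv2.morphologyEx(m,cv2.MORPH_CLOSE,np.ones((9,9)))
c=max(cv2.findContours(m,0,2)[0],key=cv2.contourArea)
r=cv2.minAreaRect(c);box=cv2.boxPoints(r);print(box)
P=np.array([plane(T,*b,.0885) for b in box]);print(P.round(4),np.linalg.norm(P-np.roll(P,1,0),axis=1))
def bar(n,x0,x1,y0,y1):
    im=cv2.imread(f"pics/{n}0.png")
    h=cv2.cvtColor(im,cv2.COLOR_BGR2HSV)
    m=np.zeros(im.shape[:2],np.uint8);m[y0:y1,x0:x1]=cv2.inRange(h,(0,0,95),(180,85,255))[y0:y1,x0:x1]
    c=max(cv2.findContours(m,0,2)[0],key=cv2.contourArea);r=cv2.minAreaRect(c);print(n,r);return r,cv2.boxPoints(r)
rt,bt=bar("top",385,420,254,272)
rs,bs=bar("scene",215,250,198,220)
def ends(b):
    l=[np.linalg.norm(b[i]-b[(i+1)%4]) for i in range(4)]
    i=int(np.argmin(l)); e=[(b[i]+b[(i+1)%4])/2,(b[(i+2)%4]+b[(i+3)%4])/2]; return e
print("top bar at .102",plane(T,*rt[0],.102),[plane(T,*e,.102) for e in ends(bt)])
print("scene bar at .1",plane(S,*rs[0],.1),[plane(S,*e,.1) for e in ends(bs)])
print(tri(T,rt[0],S,rs[0]))
a=cv2.resize(cv2.imread("pics/top0.png")[215:280,360:430],None,fx=8,fy=8,interpolation=0)
cv2.imwrite("pics/crop.png",a)
a=cv2.resize(cv2.imread("pics/scene0.png")[190:255,210:280],None,fx=8,fy=8,interpolation=0)
cv2.imwrite("pics/crop2.png",a)
E
```

```text
[[325.76556 171.10262]
 [435.31995 151.30363]
 [449.86243 231.77187]
 [340.30804 251.57085]]
[[ 0.6084 -0.0294  0.0885]
 [ 0.6403 -0.2364  0.0885]
 [ 0.4881 -0.2517  0.0885]
 [ 0.4582 -0.0511  0.0885]] [0.15182073 0.20950388 0.15291546 0.20286914]
top ((401.11199951171875, 262.6159973144531), (6.260991096496582, 22.718454360961914), 79.69515228271484)
scene ((231.46170043945312, 207.91790771484375), (5.557923316955566, 20.600563049316406), 64.98310089111328)
top bar at .102 [ 0.43492109 -0.15737169  0.102     ] [array([ 0.43790025, -0.17733733,  0.102     ]), array([ 0.4319455 , -0.13742984,  0.102     ])]
scene bar at .1 [ 0.43958898 -0.15727467  0.1       ] [array([ 0.43612951, -0.13697579,  0.1       ]), array([ 0.44298547, -0.17720389,  0.1       ])]
(array([ 0.43538182, -0.15739107,  0.09644671]), np.float64(0.0020405204464530135))
```

View pics/crop.png

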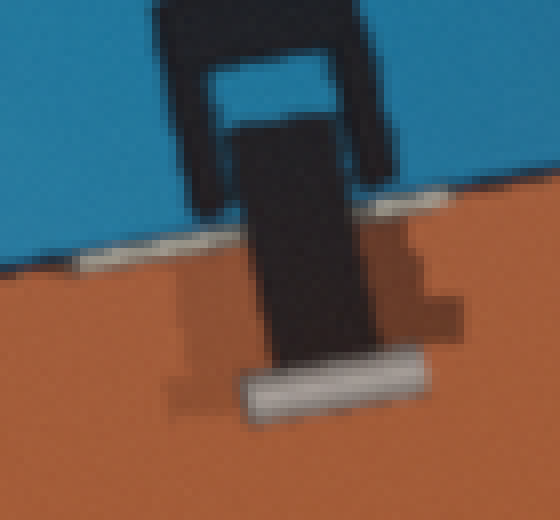

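View pics/crop2.png

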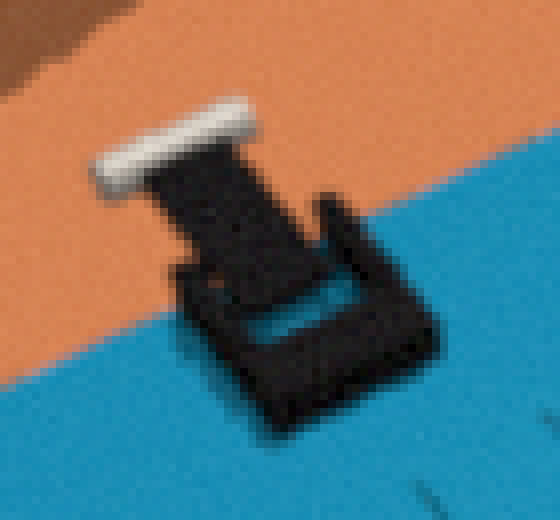

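The bar triangulates to (0.435, -0.157, 0.096), against a stated height of 0.096. The bar's yaw is about 0.148, and the lid edges measure 0.14–0.15. The lid is 0.152 × 0.206, against a stated 0.150 × 0.200, and its centre is where the bar predicts. Next I'll plan the path and check reach.

```bash
cat >> h.py <<'E'
PSI=0.148; B=np.array([0.4354,-0.1574,0.0962])
X=np.array([np.cos(PSI),np.sin(PSI),0]);Y=np.array([-np.sin(PSI),np.cos(PSI),0]);Z=np.array([0,0,1.])
def barpos(p,l):
    r=np.array([60-60*np.cos(p)-190,60*np.sin(p)+15.5])/1000
    c,s=np.cos(l),np.sin(l)   # (-,0)->(0,+): clockwise
    u=.190+c*r[0]+s*r[1]; z=-.0155-s*r[0]+c*r[1]
    return B+u*X+z*Z
def quat(sgn):
    M=np.c_[sgn*Y,np.cross(-Z,sgn*Y),-Z]; q=R.from_matrix(M).as_quat(); return np.r_[q[3],q[:3]]
UP=0.003
def tcp(p,l): return barpos(p,l)+UP*Z
E
python3 - <<'E'
from h import *
from rig import manip
for s in (1,-1):
    for pos in (tcp(0,0)+.1*Z,tcp(0,0),tcp(.43,0),tcp(.43,.5),tcp(.43,1.),tcp(.43,1.6),tcp(0.,1.6),tcp(0,1.6)+.12*Z):
        q=manip.inverse_kinematics(pos,quat(s)); print(s,pos.round(3),None if q is None else np.round(q,2))
E
```

```text
1 [ 0.435 -0.157  0.199] [-0.35  0.16 -0.26  1.15  0.   -0.49]
1 [ 0.435 -0.157  0.099] [-0.35  0.25 -0.44  0.89  0.   -0.49]
1 [ 0.441 -0.157  0.124] [-0.34  0.23 -0.39  0.96  0.   -0.49]
1 [ 0.482 -0.15   0.208] [-0.3   0.23 -0.16  1.19  0.   -0.45]
1 [ 0.558 -0.139  0.261] [-0.24  0.32  0.12  1.37  0.   -0.39]
1 [ 0.669 -0.123  0.267] [-0.18  0.52  0.44  1.49  0.   -0.33]
1 [ 0.644 -0.126  0.273] [-0.19  0.47  0.38  1.48  0.   -0.34]
1 [ 0.644 -0.126  0.393] [-0.19  0.51  0.74  1.81  0.   -0.34]
-1 [ 0.435 -0.157  0.199] [-0.35  0.16 -0.26  1.15  0.    2.65]
-1 [ 0.435 -0.157  0.099] [-0.35  0.25 -0.44  0.89  0.    2.65]
-1 [ 0.441 -0.157  0.124] [-0.34  0.23 -0.39  0.96  0.    2.65]
-1 [ 0.482 -0.15   0.208] [-0.3   0.23 -0.16  1.19  0.    2.69]
-1 [ 0.558 -0.139  0.261] [-0.24  0.32  0.12  1.37  0.    2.75]
-1 [ 0.669 -0.123  0.267] [-0.18  0.52  0.44  1.49  0.    2.81]
-1 [ 0.644 -0.126  0.273] [-0.19  0.47  0.38  1.48  0.    2.8 ]
-1 [ 0.644 -0.126  0.393] [-0.19  0.51  0.74  1.81  0.    2.8 ]
```

```bash
python3 - <<'E'
from h import *
from rig import manip,optics
manip.move_to(tcp(0,0)+.1*Z,quat(-1))
c=optics.calibration("wrist");im=optics.get_image("wrist");cv2.imwrite("pics/w1.png",im[:,:,::-1])
np.save("wc.npy",c,allow_pickle=True)
s=manip.get_state();print(s['clock'],s['position'],tcp(0,0)+.1*Z)
def proj(P):
    v=q2R(c['rotation']).T@(P-c['position']);return c['fx']*v[0]/v[2]+c['cx'],c['fy']*v[1]/v[2]+c['cy']
print([np.round(proj(B+k*Y),1) for k in(-.02,0,.02)])
E
```

```text
1.6833 [ 0.43533167 -0.15818125  0.19931754] [ 0.4354 -0.1574  0.1992]
[array([345.7, 214.8]), array([318.6, 214.8]), array([291.6, 214.9])]
```

View pics/w1.png

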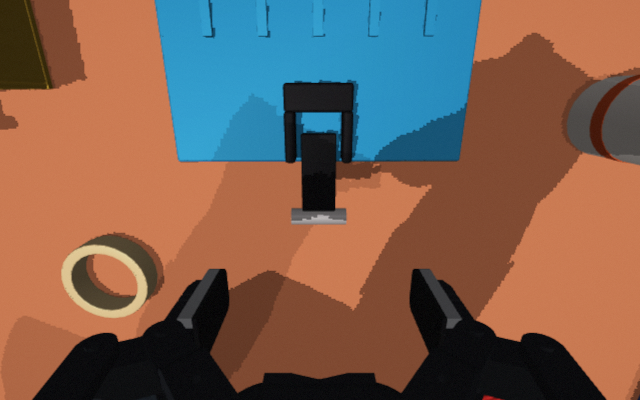

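In the wrist view the bar spans columns 291–347 at row 215. I predicted 291.6–345.7 at row 214.8, so it matches and lies square between the open fingers. I'll go down and grip it.

```bash
python3 - <<'E'
from h import *
from rig import manip,optics
print(manip.servo_line(tcp(0,0),rate=.08,f_stop=10))
s=manip.get_state();print(s['clock'],s['position'],s['force'])
w=manip.set_gripper(0.03,grasp_force=40)
s=manip.get_state();print(s['clock'],s['position'],s['force'],s['grip_width'])
im=optics.get_image("wrist");cv2.imwrite("pics/w2.png",im[:,:,::-1])
E
```

```text
False
3.0833 [ 0.43571441 -0.15749005  0.09961424] [1.04727066 0.35201482 0.09267712]
3.5667 [ 0.43547276 -0.15756539  0.09936237] [-1.28508773 -0.87352551  1.88563953] 0.038768370873417855
```

View pics/w2.png

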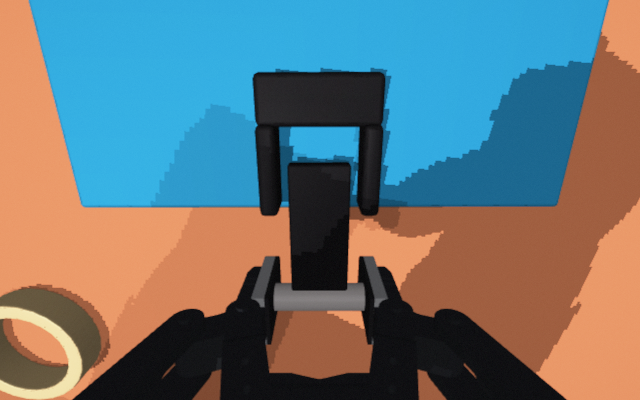

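The pads hold the bar by both ends at about (320,297). The grip width is 39 mm on a 40 mm bar, with little side force. I'll lift the paddle, then open the lid slightly.

```bash
python3 - <<'E'
from h import *
from rig import manip,optics
def st(t):
    s=manip.get_state();print(t,round(s['clock'],2),(s['position']-UP*Z).round(4),s['force'].round(1),s['grip_width'].round(4))
for p in (.15,.3,.43):
    manip.servo_line(tcp(p,0),rate=.05); st(p)
for l in (.1,.2,.3):
    manip.servo_line(tcp(.43,l),rate=.06); st(l)
    if np.linalg.norm(manip.get_state()['force'])>35: break
im=optics.get_image("scene");cv2.imwrite("pics/s3.png",im[:,:,::-1])
im=optics.get_image("wrist");cv2.imwrite("pics/w3.png",im[:,:,::-1])
E
```

```text
Traceback (most recent call last):
AttributeError: 'float' object has no attribute 'round'
```

```bash
cat >> h.py <<'E'
def st(t):
    from rig import manip
    s=manip.get_state();print(t,round(s['clock'],2),(s['position']-UP*Z).round(4),s['force'].round(1),s['wrist_torque'].round(2),round(float(s['grip_width']),4))
E
python3 - <<'E'
from h import *
from rig import manip,optics
for p in (.15,.3,.43):
    manip.servo_line(tcp(p,0),rate=.05); st(p)
for l in (.1,.2,.3):
    manip.servo_line(tcp(.43,l),rate=.06); st(l)
    if np.linalg.norm(manip.get_state()['force'])>35: break
im=optics.get_image("scene");cv2.imwrite("pics/s3.png",im[:,:,::-1])
E
```

```text
0.15 4.2 [ 0.436  -0.1574  0.105 ] [ 0.4 -3.3 -4.2] [-0.68  0.08 -0.03] 0.0389
0.3 4.53 [ 0.4377 -0.1571  0.114 ] [-1.7 -4.6 -5.3] [-0.92  0.52 -0.01] 0.039
0.43 4.84 [ 0.44   -0.1567  0.121 ] [-3.5 -5.4 -3.8] [-1.11  0.93  0.05] 0.0388
0.1 5.31 [ 0.4453 -0.1559  0.1392] [-2.6 -5.5 -1.7] [-1.03  0.72  0.05] 0.0388
0.2 5.78 [ 0.452  -0.1549  0.1567] [-3.6 -4.4 -2.4] [-1.04  0.73  0.07] 0.0389
0.3 6.24 [ 0.4603 -0.1537  0.1734] [-3.9 -5.2 -1.4] [-0.99  0.8   0.05] 0.0389
```

View pics/s3.png

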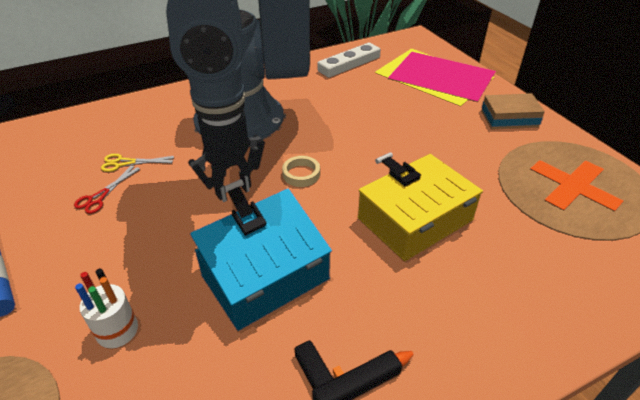

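The lid is lifting: its front corner went from (290,207) to (297,192), and forces stay low. I'll swing it on to upright, lower the paddle under control, and check before letting go.

```bash
python3 - <<'E'
from h import *
from rig import manip,optics
ok=True
for l in (.45,.6,.75,.9,1.05,1.2,1.35,1.5,1.61):
    manip.servo_line(tcp(.43,l),rate=.1); st(l)
    if np.linalg.norm(manip.get_state()['force'])>35: ok=False;break
im=optics.get_image("scene");cv2.imwrite("pics/s4.png",im[:,:,::-1])
E
```

```text
0.45 6.72 [ 0.4759 -0.1514  0.197 ] [-4.1 -5.3  0.3] [-0.97  0.9  -0.13] 0.0389
0.6 7.16 [ 0.4946 -0.1485  0.2178] [-4.1 -4.1  2.1] [-0.86  1.09  0.06] 0.039
0.75 7.59 [ 0.5164 -0.1452  0.2357] [-4.8 -3.8  3.2] [-0.78  1.09  0.04] 0.0389
0.9 8.03 [ 0.5407 -0.1416  0.25  ] [-3.9 -3.   2.6] [-0.63  0.82 -0.07] 0.0386
1.05 8.46 [ 0.5666 -0.1378  0.2607] [-4.3 -3.5  3.6] [-0.52  0.85 -0.06] 0.0385
1.2 8.89 [ 0.5941 -0.1336  0.2673] [-3.1 -1.2  3.9] [-0.36  0.68 -0.08] 0.0387
1.35 9.32 [ 0.6221 -0.1294  0.2697] [-2.5 -0.6  3.5] [-0.14  0.65 -0.02] 0.0382
1.5 9.76 [ 0.6508 -0.1251  0.2681] [-1.1  0.8  6. ] [ 0.01  0.46 -0.13] 0.0378
1.61 10.12 [ 0.6716 -0.1221  0.2641] [-0.1  0.6  6.7] [-0.    0.12 -0.06] 0.0377
```

View pics/s4.png

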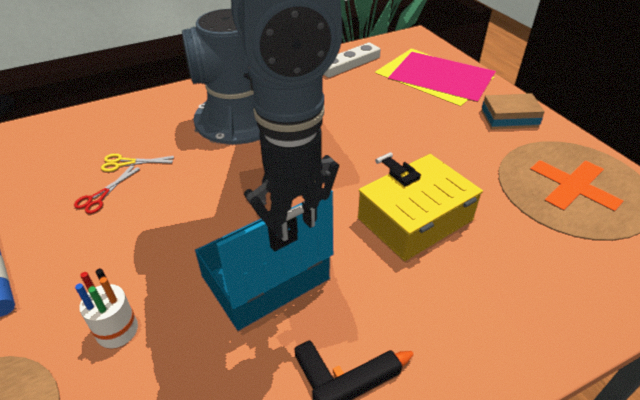

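The blue lid stands upright, held at its bar near (295,212). The yellow case is unchanged. I'll ease the paddle down, release, and back off upward.

```bash
python3 - <<'E'
from h import *
from rig import manip,optics
for p in (.3,.17,.08):
    manip.servo_line(tcp(p,1.61),rate=.05); st(p)
manip.set_gripper(0.07); st('open')
manip.servo_line(tcp(.08,1.61)+.13*Z,rate=.12); st('up')
manip.wait(.3)
for n in("scene","top","wrist"):
    im=optics.get_image(n);cv2.imwrite(f"pics/{n}5.png",im[:,:,::-1])
np.save("wc5.npy",optics.calibration("wrist"),allow_pickle=True)
E
```

```text
0.3 10.47 [ 0.6641 -0.1232  0.2676] [1.2 0.9 7.8] [-0.04 -0.01 -0.07] 0.0378
0.17 10.78 [ 0.6568 -0.1244  0.27  ] [1.2 2.  8.5] [ 0.07 -0.23 -0.05] 0.0376
0.08 11.04 [ 0.6518 -0.1251  0.2711] [ 1.   1.4 10.1] [ 0.08 -0.23 -0.08] 0.0373
open 11.46 [ 0.6507 -0.1253  0.2692] [ 0.4 -0.2  0.4] [-0.01 -0.04  0.04] 0.0703
up 12.69 [ 0.6507 -0.1253  0.399 ] [ 0.8 -0.5 -0.8] [-0.02 -0.01  0.03] 0.0699
```

View pics/scene5.png

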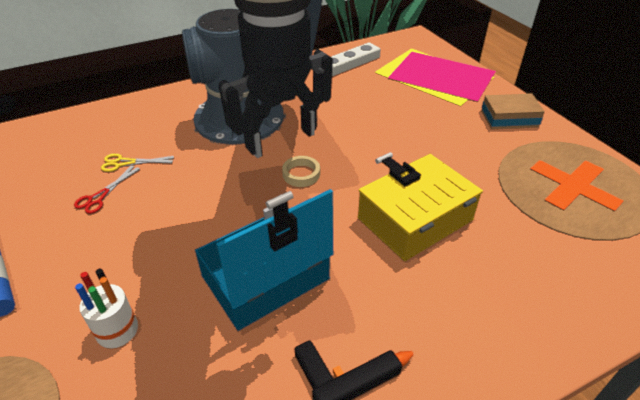

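View pics/wrist5.png

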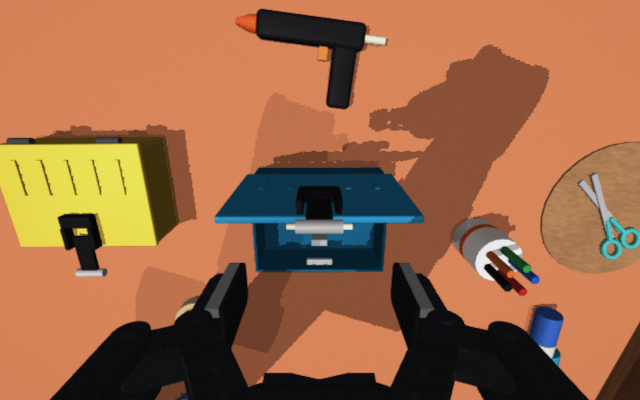

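View pics/top5.png

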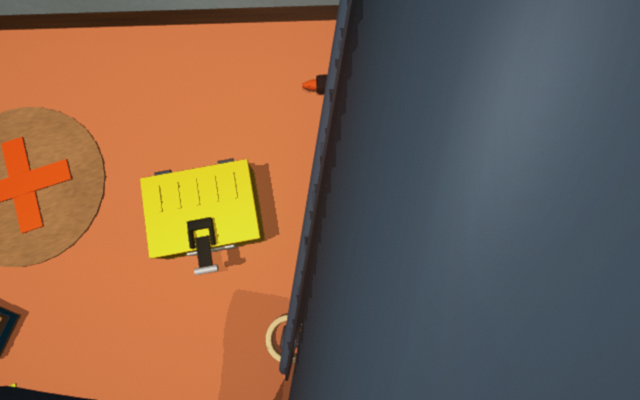

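The lid stands free in the scene view, with the bar at about (279,203). In the wrist view the bar is at about (319,227), with the open box behind it. Now I'll measure the lid's angle from these two views.

```bash
python3 - <<'E'
from h import *
from rig import optics
S=optics.calibration("scene");W=np.load("wc5.npy",allow_pickle=True).item()
def bar(n,x0,x1,y0,y1):
    im=cv2.imread(f"pics/{n}5.png");h=cv2.cvtColor(im,cv2.COLOR_BGR2HSV)
    m=np.zeros(im.shape[:2],np.uint8);m[y0:y1,x0:x1]=cv2.inRange(h,(0,0,95),(180,85,255))[y0:y1,x0:x1]
    r=cv2.minAreaRect(max(cv2.findContours(m,0,2)[0],key=cv2.contourArea));print(n,r);return r[0]
P,g=tri(S,bar("scene",258,300,188,216),W,bar("wrist",275,365,216,236))
print(P,g)
H=B+.19*X-.0155*Z;d=P-H;u=d@X;z=d[2]
print(u,z,np.hypot(u,z),"expected r",np.hypot(.19,.0155),"lid angle",np.arctan2(z,-u)-np.arctan2(.0155,.19), "y",d@Y)
E
```

```text
scene ((276.1531066894531, 201.99464416503906), (13.84580135345459, 35.457801818847656), 48.179832458496094)
wrist ((318.9999694824219, 226.5), (65.99998474121094, 12.999998092651367), -0.0)
[ 0.62495074 -0.12932738  0.2611629 ] 0.0017017905824344374
0.0016181661718075748 0.18046289999461246 0.18047015469662867 expected r 0.1906311884241401 lid angle 1.4983641451563172 y -0.000185479898076596
```

The radius is 10 mm short, because the scene mask took in more than the bar (35×14 px). I'll look closer.

```bash
python3 - <<'E'
from h import *
a=cv2.imread("pics/scene5.png")[185:255,255:340];cv2.imwrite("pics/c5.png",cv2.resize(a,None,fx=8,fy=8,interpolation=0))
a=cv2.imread("pics/wrist5.png")[160:280,210:430];cv2.imwrite("pics/c6.png",cv2.resize(a,None,fx=3.5,fy=3.5,interpolation=0))
E
```

```text
(no output)
```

View pics/c5.png

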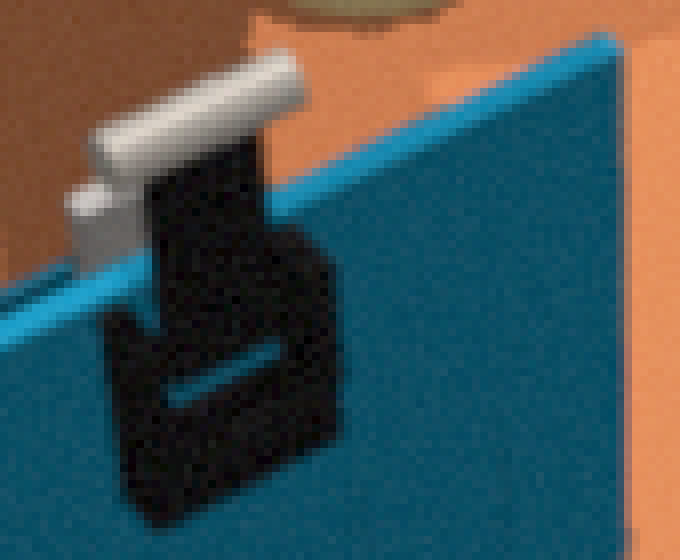

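View pics/c6.png

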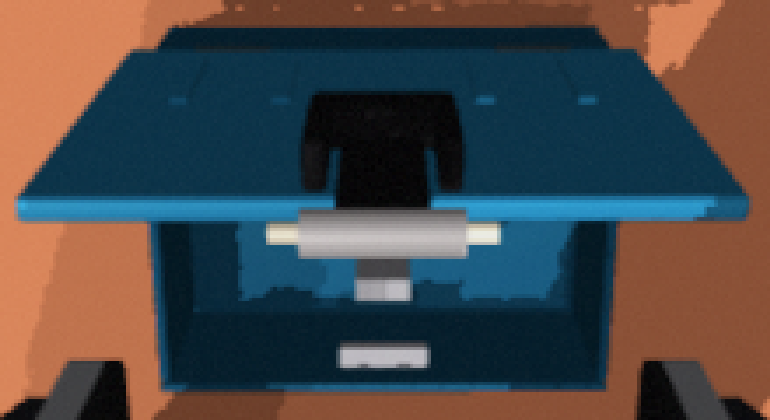

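```bash
python3 - <<'E'
from h import *
from rig import optics
S=optics.calibration("scene");W=np.load("wc5.npy",allow_pickle=True).item()
P,g=tri(S,(279.5,198.6),W,(318.9,226.1))
H=B+.19*X-.0155*Z;d=P-H;u=d@X;z=d[2]
print(P,g,u,z,np.hypot(u,z),"lid angle",np.arctan2(z,-u)-np.arctan2(.0155,.19), "y",d@Y)
E
```

```text
[ 0.63118571 -0.12732514  0.27300189] 0.0011192539165715341 0.008080221653792088 0.19230188603928666 0.1924715702545215 lid angle 1.5313913517926594 y 0.0008754660985546736
```

The lid now measures 1.53 rad, with the bar radius at 192 mm against an expected 191. It eased back a little on release. There's time left, so I'll nudge it to about 1.6 by pushing the inner face with closed fingers, to one side of the bar.

```bash
python3 - <<'E'
from h import *
from rig import manip,optics
def pt(u,y,z): 
    p=B+u*X+y*Y; p[2]=z; return p
manip.servo_line(pt(.13,.07,.40),rate=.15)
manip.set_gripper(0.0)
print(manip.servo_line(pt(.13,.07,.232),rate=.15,f_stop=10)); st('down')
hit=manip.servo_line(pt(.20,.07,.232),rate=.03,f_stop=4)
st(hit); s=manip.get_state(); print('u',(s['position']-B)@X)
for n in("scene","wrist"):
    im=optics.get_image(n);cv2.imwrite(f"pics/{n}6.png",im[:,:,::-1])
E
```

```text
False
down 15.97 [ 0.5541 -0.069   0.2298] [-0.3 -0.3 -0.3] [ 0.05 -0.04 -0.  ] 0.0003
True 17.79 [ 0.6144 -0.0598  0.2279] [ 0.1  0.2 -0.7] [ 0.   -0.05  0.  ] -0.0001
u 0.19142722879255328
```

View pics/scene6.png

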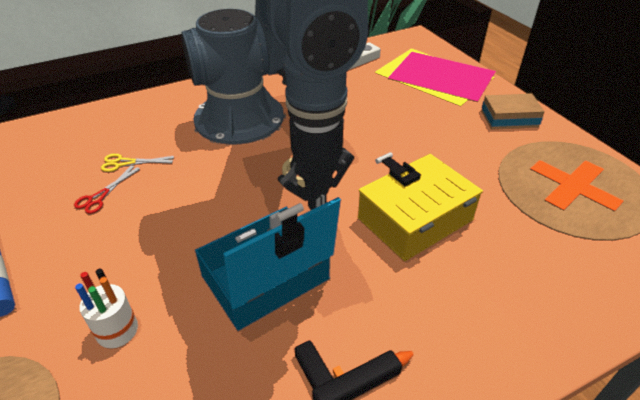

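View pics/wrist6.png

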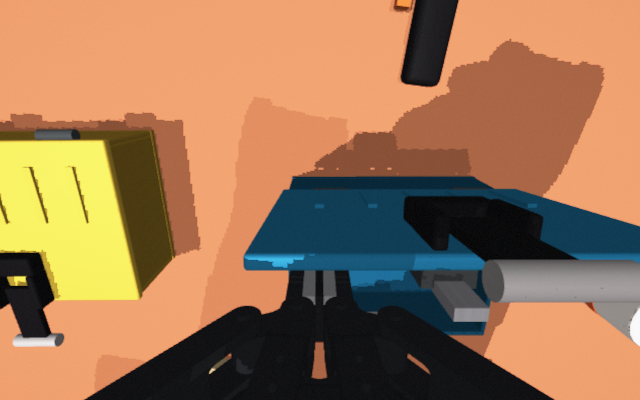

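The lid has been pushed a bit further: its corner moved from (334,191) to (338,200). I'll back away and re-measure.

```bash
python3 - <<'E'
from h import *
from rig import manip,optics
def pt(u,y,z): 
    p=B+u*X+y*Y; p[2]=z; return p
manip.servo_line(pt(.12,.07,.232),rate=.1)
manip.servo_line(pt(.12,.0,.42),rate=.2)
manip.wait(.2); st('back')
np.save("wc7.npy",optics.calibration("wrist"),allow_pickle=True)
for n in("scene","wrist"):
    im=optics.get_image(n);cv2.imwrite(f"pics/{n}7.png",im[:,:,::-1])
a=cv2.imread("pics/scene7.png")[185:255,255:345];cv2.imwrite("pics/c7.png",cv2.resize(a,None,fx=8,fy=8,interpolation=0))
E
```

```text
back 20.1 [ 0.5539 -0.1394  0.4165] [ 0.3 -0.1 -0.1] [-0.    0.05 -0.02] -0.0001
```

View pics/c7.png

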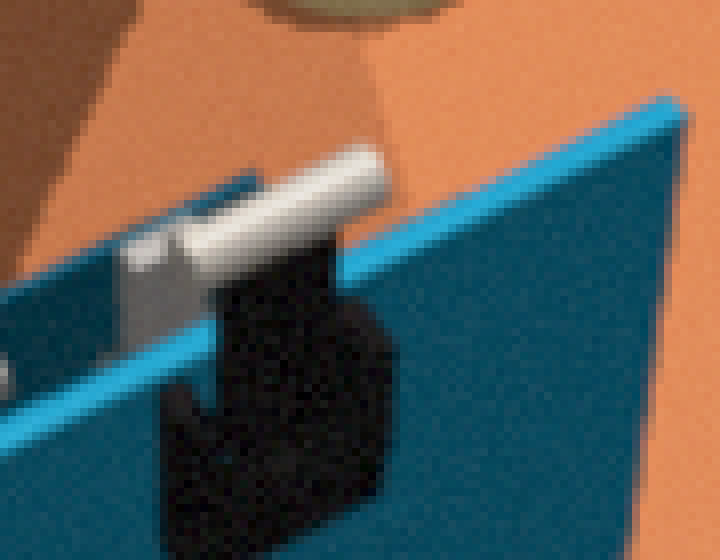

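View pics/wrist7.png

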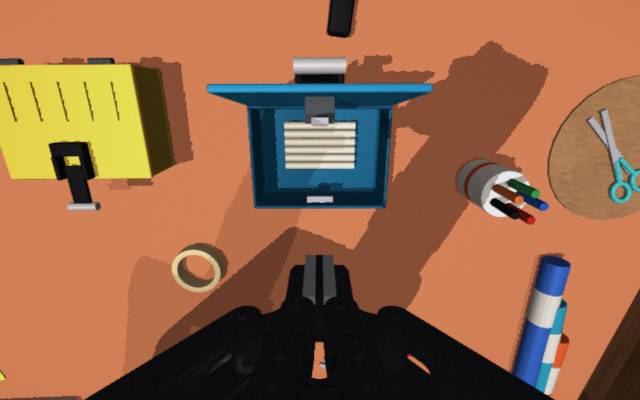

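View pics/scene7.png

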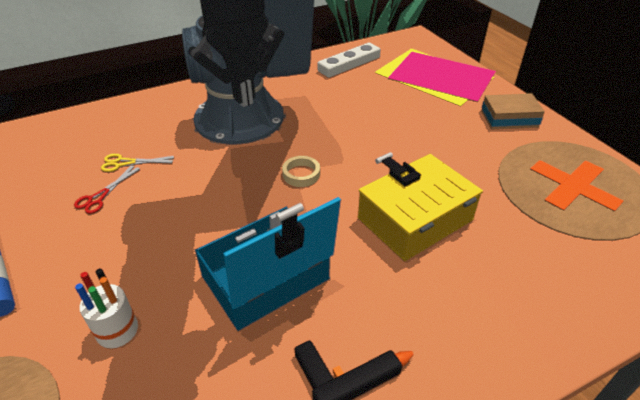

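```bash
python3 - <<'E'
from h import *
from rig import optics
S=optics.calibration("scene");W=np.load("wc7.npy",allow_pickle=True).item()
P,g=tri(S,(290.7,211.1),W,(320,66))
H=B+.19*X-.0155*Z;d=P-H;u=d@X;z=d[2]
print(P,g,u,z,np.hypot(u,z),"lid angle",np.arctan2(z,-u)-np.arctan2(.0155,.19), "y",d@Y)
E
```

```text
[ 0.65760679 -0.12270899  0.26832735] 0.003286129898272283 0.034893165047956066 0.18762735012223408 0.19084432263223164 lid angle 1.673267686411927 y 0.0015450849118380742
```

The measured lid angle is 1.67 rad, so the nudge went about 0.1 past upright. At 20 s there's time for a small trim from behind, by position in short steps.

```bash
python3 - <<'E'
from h import *
from rig import manip,optics
def pt(u,y,z): 
    p=B+u*X+y*Y; p[2]=z; return p
manip.servo_line(pt(.26,.07,.40),rate=.2)
manip.servo_line(pt(.26,.07,.232),rate=.17,f_stop=10); st('down')
for u in (.228,.222,.217):
    manip.servo_line(pt(u,.07,.232),rate=.04); st(u)
manip.servo_line(pt(.26,.07,.232),rate=.1)
manip.servo_line(pt(.23,.07,.40),rate=.2)
manip.servo_line(pt(.15,.0,.42),rate=.2); manip.wait(.15); st('back')
np.save("wc8.npy",optics.calibration("wrist"),allow_pickle=True)
for n in("scene","wrist"):
    im=optics.get_image(n);cv2.imwrite(f"pics/{n}8.png",im[:,:,::-1])
a=cv2.imread("pics/scene8.png")[185:255,255:345];cv2.imwrite("pics/c8.png",cv2.resize(a,None,fx=8,fy=8,interpolation=0))
E
```

```text
down 22.28 [ 0.6826 -0.0501  0.2304] [-0.5  0.2  0.6] [ 0.02 -0.03  0.01] 0.0001
0.228 23.23 [ 0.6508 -0.0545  0.229 ] [0.6 0.7 0. ] [-0.02 -0.02  0.02] 0.0002
0.222 23.53 [ 0.6445 -0.0554  0.229 ] [-0.2  0.5 -0.1] [-0.01 -0.1   0.03] 0.0001
0.217 23.81 [ 0.6395 -0.0562  0.2292] [1.5 1.6 0.9] [ 0.05 -0.29  0.  ] -0.0
back 26.23 [ 0.5845 -0.1344  0.4161] [-0.4  0.9 -1.1] [ 0.02 -0.01 -0.  ] -0.0001
```

View pics/c8.png

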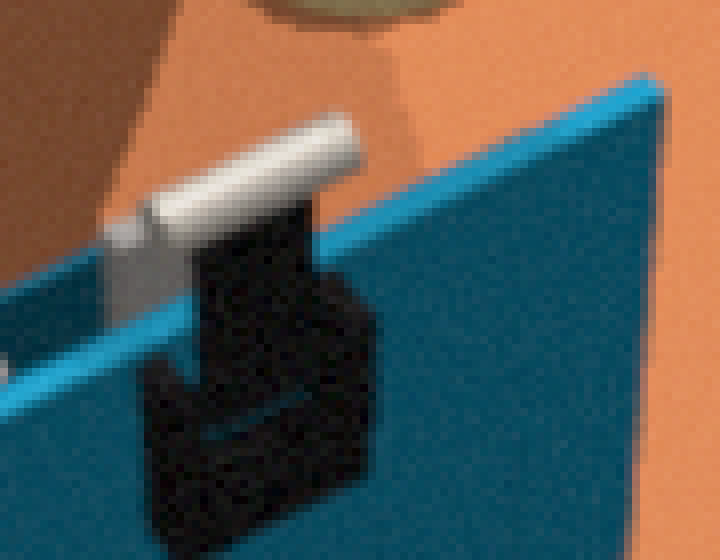

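View pics/wrist8.png

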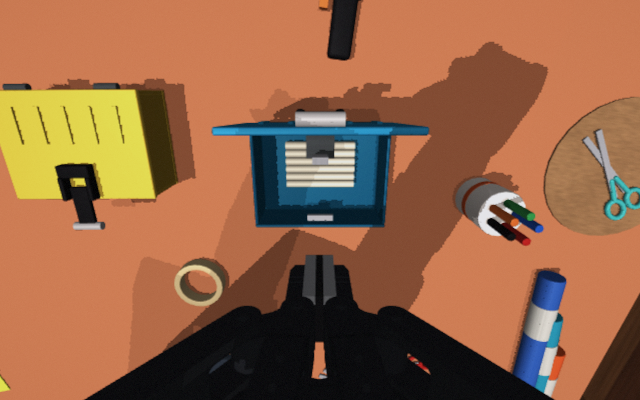

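In the scene view the bar sits at (286.8, 207.4), between the 1.53 and 1.67 rad readings, so the lid is at about 1.62 rad. The arm is clear and the yellow case is shut. Handing in.

```bash
python3 - <<'E'
from h import *
from rig import optics,job,manip
S=optics.calibration("scene");W=np.load("wc8.npy",allow_pickle=True).item()
P,g=tri(S,(286.8,207.4),W,(320,119))
d=P-(B+.19*X-.0155*Z);u=d@X;z=d[2]
a=np.arctan2(z,-u)-np.arctan2(.0155,.19);print(P,g,np.hypot(u,z),a); st('end')
if 1.5<a<1.75: job.hand_in()
E
```

```text
[ 0.64884314 -0.12416476  0.26892017] 0.0019074549500317538 0.19000891348164126 1.6267205675840686
end 26.33 [ 0.5844 -0.1345  0.4163] [0.1 0.5 0.7] [0.   0.01 0.05] -0.0001
the job is handed in; nothing more can be done
```

The blue case is open with its lid standing free at about 1.63 rad, slightly past upright, and the glue sticks are in view. I handed the job in at 26.3 s of the 35 s allowed.

- **Opening:** I pinched the bar by its ends, lifted the paddle to about 0.43 rad, and swung the lid up. I then lowered the paddle and let go. The forces I read stayed at or below about 10 N.
- **Corrections:** After release the lid measured 1.53 rad. A push from the front took it too far, to 1.67 rad. A light trim from behind brought it back to the final angle.
- **Last checks:** In the final measurement the bar sat 190 mm from the lid hinge, against 191 mm expected. The two camera views agreed within 2 mm. The arm was clear with no contact force, and the yellow case still looked shut and latched.
- **Disagreements:** One earlier angle reading was thrown off by a colour mask that took in more than the bar. I redid it by picking the bar out by hand in a magnified picture, as I did for the later angle readings. The front push's force stop also reacted late, which caused the overshoot.

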